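Roll a mailing tube onto the scan line

ROBOT

A 7-joint arm with a two-finger parallel gripper is mounted at the origin on the work surface. World frame = base frame: x ahead of the robot, y to its left, z up, the work surface at z = 0. Lengths are in m, angles in degrees, forces in N, time in s.
With the tool pointing down it reaches from about 0.35 to 0.9 m from the base axis. Payload 7.2 kg.
Tool frame: the origin (TCP) lies midway between the tips of the shut fingers; the grasp point (between the pads) lies 19 mm behind it; z points along the fingers, y is the line along which they close (so a half turn about z gives the same grasp; the last joint's range is limited). The gripper opens to 88 mm and grips with 3 to 60 N. Pads are 20 mm wide; open, the fingers measure 115 mm over their backs; the gripper's body (75 mm by 178 mm) begins 61 mm behind the grasp point.
Start: joints at [73.155, 23.554, -0.728, 91.456, 0.321, 64.991, -4.71], TCP at [0.14, -0.609, 0.223] pointing down, gripper open.
Joint ranges: [-169.25, 169.25], [-16.82, 113.86], [-84.01, 82.57], [7.8, 145.47], [-59.2, 239.2], [7.22, 106.19], [-163.78, 163.78]. Speed limits (degrees/s): [136.94, 136.94, 172.46, 172.46, 180, 180, 180].

INTERFACE

Orientations are given as a 3x3 rotation matrix whose columns are the frame's x, y, z axes.
In Python, from rig import * gives the robot as it stands. The module is installed in compiled form; this text tells all that it offers.
- The arm moves only by the tool arm_command, never from a script. Its argument "deltas" is a list of rows, each an object of numbers: "tx", "ty", "tz": the shift along the tool's x, y, z in mm; "wx", "wy", "wz": the turn, a rotation vector about the tool's x, y, z in rad; "claw": the finger opening in mm, from 0 to 87.8. A call has exactly 8 rows; each row is the pose to reach, as a shift and turn from the pose commanded when the call began, along the tool's axes at that moment; what a row does not reach only later rows make up. A row lasts 1/8 s, in which the tool goes at most 62.5 mm and 10.7 degrees, less where a joint would pass 70% of its speed; a pose out of reach is approached as far as the arm can. A call with a gripper value outside its range is refused whole. The fingers move at their own pace and stop on an object; "grip_force" is the grip in N (left out, the last holds). Time passes only in rows, so rows that repeat a pose let the fingers close, or fill a call up. It gives the time, the measured TCP pose, the force, the opening and the grip force at its end, in the units of the state.
- get_state(): the state, without advancing time (a new reading comes with each control period).
- read_camera(name): name is "scene" or "top"; returns a dict with "img" (400x640x3 uint8, red, green, blue), "range_z" (400x640 float32, m along the optical axis (not along the pixel's ray), 0 where there is no reading), "camera_matrix" (3x3 intrinsics, pixels), "k1" (the pictures are not rectified: a ray, as slopes to the right and down, at radius r is drawn at 1 + k1 r^2 times it, then the intrinsics apply), "rvec" (rotation vector, rad) and "tvec" (3), from world to camera coordinates, as OpenCV has them. Camera axes: x right, y down, z forward; pixel columns grow to the right and rows downward; lengths in m; the calibration is good to about 2 mm. A picture is of the moment at which its call begins.
- sign_off(): hands the job in; it is judged then, once.
The state is a dict: "time": time; "qpos": joint angles; "qvel": joint speeds; "tau": joint torques, N m; "position": TCP position; "orientation": TCP orientation; "wrist_force": force on the tool from outside, world axes, zero at the start; "torque": the same for the moment, N m; "gripper_width": opening from 0.0 (shut) to 1.0 (fully open); "finger_force": force on a finger pad.
Only numpy, scipy, OpenCV 4.12 (cv2) and the standard library are available. Lean on these libraries where they do the work, as an engineer would, in place of code of your own. Each camera call takes 0.05 s, during which the arm holds its last target. There are 200 camera calls.

TASK

Roll the cardboard mailing tube across the bench to the yellow scan line with light strokes of the fingertips on its top, and let it come to rest lying square along that line, with its end facing the label reader. Roll it, do not slide, lift or shove it from behind, do not let it run on past the line, and leave the carton, tape roll, organiser case and reader alone.

Things in the scene. Friction and masses are not known exactly. Their poses are not given: they have to be found in the camera images.
- tube: Stiff brown mailing tube: a closed cylinder, 100 mm diameter, 300 mm long, about 0.45 kg, lying on the bench. Origin at its middle, on its axis, 50 mm above the bench; y is the tube's axis, x and z turn as it rolls. At the start z is up and x points roughly the way to roll. It rolls freely with slight drag: left slowly it stays put, left fast it coasts. Too thick to grip. Bear down under 40 N.
- sticker (a point): Middle of an orange sticker, 36 x 70 mm, on the curved face of the tube, 50 mm from the axis and 70 mm from the tube's middle towards its -y end. On top (100 mm high) at the start; shows how far the tube has turned.
- scan_line: Yellow tape stripe on the bench, 24 x 440 mm, fixed, flat. Origin at its middle; y runs along it to the reader (away from the robot), x across it (to the robot's right). The tube starts 90-160 mm on its -x side, nearly parallel, middles nearly level; it must end with its axis over the stripe's middle. Fixed grey reader with red window on the stripe's +y end: 55 mm wide, y = 217 to 293 mm, 105 mm tall.
- carton: Loose pink and teal carton, 90 x 140 mm, 75 mm tall, 0.5 kg, beyond the line. Origin at the middle of its underside. Leave alone.
- tape_roll: Loose roll of brown packing tape lying flat, 100 mm across, 48 mm tall, beyond the line. Origin at the middle of its underside. Leave alone.
- organiser: Loose black case with orange lid, 164 x 114 mm, 57 mm tall, behind the tube. Origin at the middle of its underside. Leave alone.

How it is judged:
By the outcome, as a careful person would: the job done as asked, in the order asked, and still so for the second after the job is handed in, with the robot touching nothing.
It also fails if it takes over 67 s, if anything falls off the work surface, if the arm or the gripper's body presses on something with over 40 N, if the wrist force passes 120 N, or if a joint passes its speed limit or range.

## Working session

There is one attempt and no reset: what is moved stays moved. The work goes in short steps, Python scripts to look and compute and a tool call to move; the robot and the scene stay as the last step left them, time stands still between calls to the robot, and variables do not carry over. Pictures are saved under pics/ and viewed, at most 10 in all, crops included, and the job is handed in when it is done.

Besides the shell and the picture viewer there is one more tool, called after ">>>" by a JSON object that holds its "op" and its "data". arm_command: Moves the arm, as the interface text tells. Its arguments: {"type":"object","properties":{"deltas":{"type":"array","items":{"type":"object","properties":{"tx":{"type":"number"},"ty":{"type":"number"},"tz":{"type":"number"},"wx":{"type":"number"},"wy":{"type":"number"},"wz":{"type":"number"},"claw":{"type":"number"}}}},"grip_force":{"type":"number"}},"required":["deltas"]}

```bash
mkdir -p pics; cat > h.py <<'E'
from rig import *
import numpy as np, cv2
def world(c):
    """per-pixel world points from range image"""
    K=c["camera_matrix"];k=c["k1"];R=cv2.Rodrigues(np.array(c["rvec"],float))[0];t=np.array(c["tvec"],float).ravel()
    v,u=np.mgrid[0:400,0:640].astype(np.float64)
    p=np.dstack([u,v]).reshape(-1,1,2)
    n=cv2.undistortPoints(p,np.array(K,float),np.array([k,0,0,0,0],float)).reshape(400,640,2)
    z=c["range_z"].astype(float)
    P=np.dstack([n[...,0]*z,n[...,1]*z,z])
    W=(P-t)@R
    W[z<=0]=np.nan
    return W
E
python3 - <<'E'
from h import *
s=get_state();print(s)
for n in("scene","top"):
    c=read_camera(n);cv2.imwrite(f"pics/{n}0.png",c["img"][...,::-1]);np.savez(f"{n}0.npz",**c)
    R=cv2.Rodrigues(np.array(c["rvec"],float))[0];print(n,-R.T@np.array(c["tvec"]).ravel(),R[2])
E
```

```text
{'time': 0.0, 'qpos': array([73.15343796, 23.59980599, -0.72874072, 91.50077568,  0.32344873,
       64.99188238, -4.70916431]), 'qvel': array([-0.13871643, -0.03640055, -0.11707318, -0.03818786,  0.00936498,
        0.07112475,  0.00558456]), 'tau': array([-8.54594509e-04, -5.87959135e+01,  6.41728342e-01, -2.91079724e+01,
       -5.38853521e-02,  1.83685269e-02,  1.39500735e-04]), 'position': array([ 0.13978654, -0.6086678 ,  0.22183475]), 'orientation': array([[ 9.74595701e-01,  2.23970919e-01, -4.97911091e-04],
       [ 2.23971422e-01, -9.74594562e-01,  1.49758397e-03],
       [-1.49846185e-04, -1.57105675e-03, -9.99998755e-01]]), 'wrist_force': array([ 0.00276746, -0.19204411,  0.44703883]), 'torque': array([ 0.05195343,  0.01134871, -0.03460281]), 'finger_force': 0.0, 'gripper_width': 1.0014126578056426}
scene [ 1.09327864 -0.75775113  0.78403189] [-0.45792027  0.66797917 -0.58661133]
top [0.34536347 0.04635485 1.09079191] [ 0.18903637  0.01149807 -0.98190277]
```

View pics/top0.png

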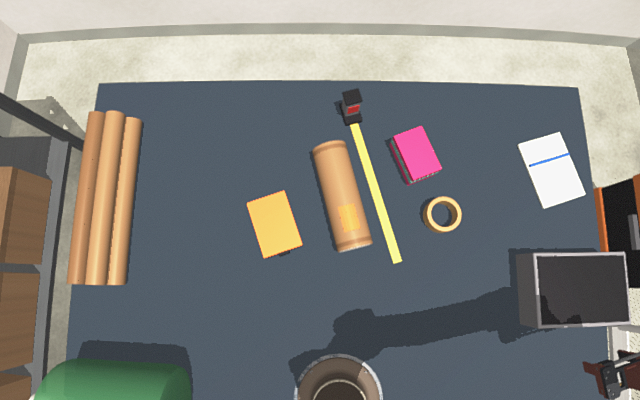

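View pics/scene0.png

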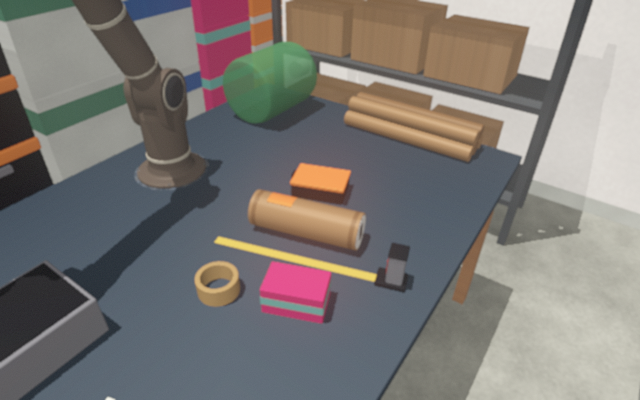

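The top view shows the tube from (330,145) to (353,248) with its sticker at (347,218). The yellow line runs from (355,125) to (397,262), with the reader at (351,105), organiser at (274,225), carton at (416,155) and tape roll at (442,214).

```bash
cat >> h.py <<'E'
def line(W,hsv):
    m=cv2.inRange(hsv,(24,120,120),(34,255,255))>0
    m&=(np.abs(W[...,2])<.012)&(W[...,0]>.2)
    P=W[m][:,:2]
    (c,sz,a)=cv2.minAreaRect(P.astype(np.float32))
    d=cv2.fitLine(P.astype(np.float32),cv2.DIST_HUBER,0,.001,.001).ravel()[:2]
    d*=np.sign(d[0]); return np.array(c),d,sz,m.sum()
def tube(W,hsv,guess,d0,r=.05):
    """fit axis of cylinder from range points of the upper face (nearest known pose guess)"""
    from scipy.optimize import least_squares
    n0=np.array([d0[1],-d0[0]]);rel=W[...,:2]-guess
    m=(np.abs(rel@n0)<.07)&(np.abs(rel@d0)<.17)&(W[...,2]>.055)&(W[...,2]<.11)
    m&=cv2.inRange(hsv,(3,60,60),(24,255,255))>0
    P=W[m]
    def f(q):
        dd=np.array([np.cos(q[1]),np.sin(q[1])]);nn=np.array([dd[1],-dd[0]])
        return np.hypot((P[:,:2]-guess)@nn-q[0],P[:,2]-.05-q[2])-r
    q=least_squares(f,[0,np.arctan2(d0[1],d0[0]),0],loss="soft_l1",f_scale=.002).x
    dd=np.array([np.cos(q[1]),np.sin(q[1])]);nn=np.array([dd[1],-dd[0]])
    s=(P[:,:2]-guess)@dd; lo,hi=np.percentile(s,[.3,99.7])
    return guess+nn*q[0]+dd*(lo+hi)/2,dd,hi-lo,q[2],m.sum(),np.sqrt(np.mean(f(q)**2))
E
python3 - <<'E'
from h import *
for n in("top","scene"):
    c=dict(np.load(f"{n}0.npz"));W=world(c);hsv=cv2.cvtColor(c["img"],cv2.COLOR_RGB2HSV)
    L=line(W,hsv);print(n,"line",L,np.degrees(np.arctan2(L[1][1],L[1][0])))
    if n=="top":
        g=W[195,342,:2];d=W[160,333,:2]-W[235,351,:2];d/=np.hypot(*d)
        for name,(v,u) in dict(org=(225,274),carton=(150,416),tapeedge=(228,435),reader=(98,350)).items():print(name,W[v,u])
    for i in range(2): T=tube(W,hsv,g,d);g,d=T[0],T[1]
    print("tube",T,np.degrees(np.arctan2(d[1],d[0])))
    nn=np.array([L[1][1],-L[1][0]]);print("offset tube in line frame x,y",(T[0]-L[0])@nn,(T[0]-L[0])@L[1])
    o=cv2.inRange(hsv,(8,190,190),(24,255,255))>0
    rel=W[...,:2]-g;o&=(np.hypot(rel[...,0],rel[...,1])<.15)&(W[...,2]>.08);print("sticker",np.nanmean(W[o],0),o.sum())
E
```

```text
top line (array([ 0.5862335 , -0.10944841]), array([0.9700113 , 0.24305978], dtype=float32), (0.4380744397640228, 0.027550796046853065), np.int64(242)) 14.067202
org [0.47253475 0.18113123 0.05618247]
carton [ 0.68994749 -0.21940098  0.07247524]
tapeedge [ 0.46992634 -0.27251167  0.0425537 ]
reader [ 0.83025413 -0.02868104  0.10920723]
tube (array([ 0.55805531, -0.00703349]), array([0.96790342, 0.25132244]), np.float64(0.2972689660235541), np.float64(0.0005515255655106859), np.int64(3755), np.float64(0.0015881439887462656)) 14.555781167530315
offset tube in line frame x,y -0.1061926163927678 -0.002440211977702326
sticker [nan nan nan] 0
scene line (array([ 0.58611   , -0.10756054]), array([0.9608345 , 0.27712277], dtype=float32), (0.4345061779022217, 0.026129432022571564), np.int64(939)) 16.088558
tube (array([ 0.5595521 , -0.00609734]), array([0.96816541, 0.25031128]), np.float64(0.29891411833022585), np.float64(0.0009358500010902977), np.int64(3295), np.float64(0.0017699613548934458)) 14.495932762531156
offset tube in line frame x,y -0.10484913794460807 0.002600014948220907
sticker [nan nan nan] 0<stdin>:12: RuntimeWarning: Mean of empty slice
```

```bash
cat >> h.py <<'E'
def plane(c,z=0.):
    c=dict(c);R=cv2.Rodrigues(np.array(c["rvec"],float))[0];C=-R.T@np.array(c["tvec"],float).ravel()
    c["range_z"]=np.ones((400,640));D=world(c)-C
    return C+D*((z-C[2])/D[...,2])[...,None]
def line2(c):
    hsv=cv2.cvtColor(c["img"],cv2.COLOR_RGB2HSV);m=cv2.inRange(hsv,(22,110,110),(35,255,255))
    W=plane(c);m[(W[...,0]<.3)|(W[...,0]>.9)|(np.abs(W[...,1]+.1)>.15)]=0
    _,l,s,_=cv2.connectedComponentsWithStats(m);k=1+np.argmax(s[1:,4])
    P=W[l==k][:,:2].astype(np.float32);r=cv2.minAreaRect(P);d=cv2.fitLine(P,cv2.DIST_HUBER,0,.001,.001).ravel()[:2];d*=np.sign(d[0])
    return np.array(r[0]),d,r[1:],s[k]
E
python3 - <<'E'
from h import *
for n in("top","scene"):
    c=dict(np.load(f"{n}0.npz"));L=line2(c);print(n,L,np.degrees(np.arctan2(L[1][1],L[1][0])))
E
```

```text
top (array([ 0.5876618 , -0.10865538]), array([0.95048857, 0.3107595 ], dtype=float32), ((0.4414588510990143, 0.027069823816418648), 16.320241928100586), array([350, 123,  52, 139, 615], dtype=int32)) 18.105005
scene (array([ 0.58552271, -0.10602237]), array([0.9595054 , 0.28169036], dtype=float32), ((0.4391706883907318, 0.026336489245295525), 16.345251083374023), array([ 215,  237,  162,   44, 1201], dtype=int32)) 16.361115
```

>>> {"op": "arm_command", "data": {"deltas": [{"tx": 43, "ty": -39, "wz": -0.13}, {"tx": 87, "ty": -79, "wz": -0.26}, {"tx": 130, "ty": -118, "wz": -0.39}, {"tx": 174, "ty": -158, "wz": -0.52}, {"tx": 217, "ty": -197, "wz": -0.65}, {"tx": 261, "ty": -237, "wz": -0.78}, {"tx": 304, "ty": -276, "wz": -0.91}, {"tx": 348, "ty": -316, "wz": -1.04}]}}

```text
invalid input at $.deltas[0]: expected keys tx, ty, tz, wx, wy, wz, claw
```

```bash
cat >> h.py <<'E'
LC=np.array([.5866,-.1073]);LD=np.array([.9597,.2812]);LN=np.array([.2812,-.9597])
def to(xy,z,az):
    """deltas (mm, rad) in tool axes to put TCP at xy,z with tool y at azimuth az (deg), tool down"""
    s=get_state();R=s["orientation"];d=R.T@(np.array([*xy,z])-s["position"])*1000
    a=np.radians(az);Rt=np.column_stack([[-np.sin(a)*-1*-1,np.cos(a),0],[np.cos(a),np.sin(a),0],[0,0,-1]])
    w=cv2.Rodrigues(R.T@Rt)[0].ravel();print("t",s["time"].__round__(2),"pos",s["position"].round(4),"F",s["wrist_force"].round(1),"d",d.round(1),"w",w.round(3))
def look(save=None):
    out=[]
    for n in("top","scene"):
        c=read_camera(n);W=world(c);hsv=cv2.cvtColor(c["img"],cv2.COLOR_RGB2HSV)
        if save:cv2.imwrite(f"pics/{n}{save}.png",c["img"][...,::-1])
        g,d=np.array(G[0]),np.array(G[1])
        for i in range(3):T=tube(W,hsv,g,d);g,d=T[0],T[1]
        r=T[0]-LC;print(n,"tube xy",T[0].round(4),"az",np.degrees(np.arctan2(d[1],d[0])).round(2),"line x,y mm",(r@LN*1000).round(1),(r@LD*1000).round(1),"len",T[2].round(3),"n",T[4],"rms",T[5].round(4))
G=([.5588,-.0066],[.968,.2508])
E
python3 -c "
from h import *
to((.5588-.25*.018,-.0066+.968*.018),.13,14.5);look()"
```

```text
t 0.1 pos [ 0.1397 -0.6087  0.2219] F [ 0.7  0.3 -0.6] d [ 542.8 -510.8   92.5] w [-1.000e-03 -1.000e-03 -1.598e+00]
top tube xy [ 0.5578 -0.007 ] az 14.57 line x,y mm -104.3 0.6 len 0.297 n 3746 rms 0.0016
scene tube xy [ 0.5595 -0.0061] az 14.46 line x,y mm -104.7 2.4 len 0.299 n 3282 rms 0.0018
```

>>> {"op": "arm_command", "data": {"deltas": [{"tx": 43, "ty": -41, "tz": 0, "wx": 0, "wy": 0, "wz": -0.13, "claw": 87}, {"tx": 87, "ty": -82, "tz": 0, "wx": 0, "wy": 0, "wz": -0.26, "claw": 87}, {"tx": 130, "ty": -123, "tz": 0, "wx": 0, "wy": 0, "wz": -0.39, "claw": 87}, {"tx": 174, "ty": -163, "tz": 0, "wx": 0, "wy": 0, "wz": -0.52, "claw": 87}, {"tx": 217, "ty": -204, "tz": 0, "wx": 0, "wy": 0, "wz": -0.65, "claw": 87}, {"tx": 261, "ty": -245, "tz": 0, "wx": 0, "wy": 0, "wz": -0.78, "claw": 87}, {"tx": 304, "ty": -286, "tz": 0, "wx": 0, "wy": 0, "wz": -0.91, "claw": 87}, {"tx": 348, "ty": -327, "tz": 0, "wx": 0, "wy": 0, "wz": -1.04, "claw": 87}]}}

```text
time: 1.2
position: [0.4066, -0.2109, 0.2229]
orientation: [[0.297, 0.955, 0.0], [0.955, -0.297, -0.001], [-0.0, 0.001, -1.0]]
wrist_force: [1.5, -0.1, 0.0]
gripper_width: 0.993
finger_force: 0.0
```

```bash
python3 -c "
from h import *
to((.5588-.25*.018,-.0066+.968*.018),.13,14.5)"
```

```text
t 1.2 pos [ 0.4066 -0.2109  0.2229] F [ 1.5 -0.1  0. ] d [255.6  75.2  92.8] w [ 0.     0.001 -0.554]
```

>>> {"op": "arm_command", "data": {"deltas": [{"tx": 43, "ty": 12, "tz": 0, "wx": 0, "wy": 0, "wz": -0.1, "claw": 87}, {"tx": 86, "ty": 25, "tz": 0, "wx": 0, "wy": 0, "wz": -0.2, "claw": 87}, {"tx": 130, "ty": 38, "tz": 0, "wx": 0, "wy": 0, "wz": -0.3, "claw": 87}, {"tx": 173, "ty": 50, "tz": 0, "wx": 0, "wy": 0, "wz": -0.4, "claw": 87}, {"tx": 216, "ty": 63, "tz": 0, "wx": 0, "wy": 0, "wz": -0.5, "claw": 87}, {"tx": 256, "ty": 75, "tz": 20, "wx": 0, "wy": 0, "wz": -0.554, "claw": 87}, {"tx": 256, "ty": 75, "tz": 60, "wx": 0, "wy": 0, "wz": -0.554, "claw": 87}, {"tx": 256, "ty": 75, "tz": 93, "wx": 0, "wy": 0, "wz": -0.554, "claw": 87}]}}

```text
time: 2.2
position: [0.5541, 0.0097, 0.1281]
orientation: [[-0.248, 0.969, -0.001], [0.969, 0.248, 0.0], [0.0, -0.001, -1.0]]
wrist_force: [0.3, -0.4, -0.1]
gripper_width: 0.995
finger_force: 0.0
```

```bash
python3 -c "
from h import *
to((.5588-.25*.018,-.0066+.968*.018),.1,14.5)"
```

```text
t 2.2 pos [0.5541 0.0097 0.1281] F [ 0.3 -0.4 -0.1] d [ 1.   0.5 28.1] w [-0.001 -0.    -0.003]
```

>>> {"op": "arm_command", "data": {"deltas": [{"tx": 0, "ty": 0, "tz": 12, "wx": 0, "wy": 0, "wz": 0, "claw": 87}, {"tx": 0, "ty": 0, "tz": 20, "wx": 0, "wy": 0, "wz": 0, "claw": 87}, {"tx": 0, "ty": 0, "tz": 24, "wx": 0, "wy": 0, "wz": 0, "claw": 87}, {"tx": 0, "ty": 0, "tz": 26, "wx": 0, "wy": 0, "wz": 0, "claw": 87}, {"tx": 0, "ty": 0, "tz": 28, "wx": 0, "wy": 0, "wz": 0, "claw": 87}, {"tx": 0, "ty": 0, "tz": 29, "wx": 0, "wy": 0, "wz": 0, "claw": 87}, {"tx": 0, "ty": 0, "tz": 29, "wx": 0, "wy": 0, "wz": 0, "claw": 87}, {"tx": 0, "ty": 0, "tz": 29, "wx": 0, "wy": 0, "wz": 0, "claw": 87}]}}

```text
time: 3.2
position: [0.5544, 0.0091, 0.1007]
orientation: [[-0.246, 0.969, 0.0], [0.969, 0.246, -0.0], [-0.0, 0.0, -1.0]]
wrist_force: [-0.0, 0.1, 0.1]
gripper_width: 0.985
finger_force: 0.0
```

>>> {"op": "arm_command", "data": {"deltas": [{"tx": 0, "ty": 0, "tz": 1, "wx": 0, "wy": 0, "wz": 0, "claw": 87}, {"tx": 0, "ty": 0, "tz": 2, "wx": 0, "wy": 0, "wz": 0, "claw": 87}, {"tx": -3, "ty": 0, "tz": 2.5, "wx": 0, "wy": 0, "wz": 0, "claw": 87}, {"tx": -6, "ty": 0, "tz": 2.5, "wx": 0, "wy": 0, "wz": 0, "claw": 87}, {"tx": -9, "ty": 0, "tz": 2.5, "wx": 0, "wy": 0, "wz": 0, "claw": 87}, {"tx": -12, "ty": 0, "tz": 2.5, "wx": 0, "wy": 0, "wz": 0, "claw": 87}, {"tx": -14, "ty": 0, "tz": 2.5, "wx": 0, "wy": 0, "wz": 0, "claw": 87}, {"tx": -15, "ty": 0, "tz": 2.5, "wx": 0, "wy": 0, "wz": 0, "claw": 87}]}}

```text
time: 4.2
position: [0.5584, -0.0056, 0.1]
orientation: [[-0.246, 0.969, 0.001], [0.969, 0.246, -0.001], [-0.002, 0.001, -1.0]]
wrist_force: [-5.5, -1.4, 17.5]
gripper_width: 0.989
finger_force: 8.8
```

```bash
python3 -c "
from h import *
to((.5588,-.0066),.1,14.5);look('1')"
```

```text
t 4.2 pos [ 0.5584 -0.0056  0.1   ] F [-5.5 -1.4 17.5] d [-1.   0.1 -0. ] w [ 0.001  0.002 -0.004]
top tube xy [ 0.5596 -0.0149] az 14.58 line x,y mm -96.3 0.1 len 0.297 n 1452 rms 0.0015
scene tube xy [ 0.5612 -0.0136] az 14.52 line x,y mm -97.1 2.0 len 0.299 n 3333 rms 0.0019
```

>>> {"op": "arm_command", "data": {"deltas": [{"tx": -4, "ty": 0, "tz": -0.3, "wx": 0, "wy": 0, "wz": -0.01, "claw": 87}, {"tx": -11, "ty": 0, "tz": -0.3, "wx": 0, "wy": 0, "wz": -0.02, "claw": 87}, {"tx": -18, "ty": 0, "tz": -0.3, "wx": 0, "wy": 0, "wz": -0.03, "claw": 87}, {"tx": -25, "ty": 0, "tz": -0.3, "wx": 0, "wy": 0, "wz": -0.04, "claw": 87}, {"tx": -31, "ty": 0, "tz": -0.3, "wx": 0, "wy": 0, "wz": -0.05, "claw": 87}, {"tx": -36, "ty": 0, "tz": -0.2, "wx": 0, "wy": 0, "wz": -0.06, "claw": 87}, {"tx": -39, "ty": 0, "tz": -0.2, "wx": 0, "wy": 0, "wz": -0.06, "claw": 87}, {"tx": -40, "ty": 0, "tz": -0.2, "wx": 0, "wy": 0, "wz": -0.06, "claw": 87}]}}

```text
time: 5.3
position: [0.569, -0.0446, 0.0998]
orientation: [[-0.303, 0.953, 0.003], [0.953, 0.303, -0.001], [-0.001, 0.002, -1.0]]
wrist_force: [-1.4, -1.1, 11.6]
gripper_width: 0.988
finger_force: 5.5
```

```bash
sed -i '$d' h.py; echo "G=([.565,-.034],[.968,.2508])">>h.py; python3 -c "
from h import *
to((.5588,-.0066),.1,14.5);look()"
```

```text
t 5.3 pos [ 0.569  -0.0446  0.0998] F [-1.4 -1.1 11.6] d [39.3  1.8 -0.2] w [0.002 0.001 0.055]
top tube xy [ 0.565  -0.0347] az 14.58 line x,y mm -75.8 -0.3 len 0.297 n 2340 rms 0.0015
scene tube xy [ 0.5667 -0.0334] az 14.57 line x,y mm -76.5 1.7 len 0.299 n 3371 rms 0.002
```

```bash
python3 -c "
from h import *
to((.475,-.042),.1,14.5)"
```

```text
t 5.4 pos [ 0.569  -0.0445  0.0998] F [-2.1 -0.9 11. ] d [ 30.9 -88.8  -0.4] w [0.002 0.001 0.055]
```

>>> {"op": "arm_command", "data": {"deltas": [{"tx": 0, "ty": 0, "tz": -10, "wx": 0, "wy": 0, "wz": 0, "claw": 87}, {"tx": 5, "ty": -15, "tz": -18, "wx": 0, "wy": 0, "wz": 0.02, "claw": 87}, {"tx": 15, "ty": -45, "tz": -18, "wx": 0, "wy": 0, "wz": 0.04, "claw": 87}, {"tx": 25, "ty": -75, "tz": -18, "wx": 0, "wy": 0, "wz": 0.055, "claw": 87}, {"tx": 31, "ty": -89, "tz": -16, "wx": 0, "wy": 0, "wz": 0.055, "claw": 87}, {"tx": 31, "ty": -89, "tz": -8, "wx": 0, "wy": 0, "wz": 0.055, "claw": 87}, {"tx": 31, "ty": -89, "tz": -3, "wx": 0, "wy": 0, "wz": 0.055, "claw": 87}, {"tx": 31, "ty": -89, "tz": -1, "wx": 0, "wy": 0, "wz": 0.055, "claw": 87}]}}

```text
time: 6.4
position: [0.4745, -0.0415, 0.0994]
orientation: [[-0.251, 0.968, 0.0], [0.968, 0.251, 0.0], [0.0, 0.0, -1.0]]
wrist_force: [-6.5, -0.2, 20.4]
gripper_width: 0.989
finger_force: 10.3
```

```bash
python3 -c "
from h import *
to((.475,-.042),.1,14.5);look()"
```

```text
t 6.4 pos [ 0.4745 -0.0415  0.0994] F [-6.5 -0.2 20.4] d [-0.6  0.4 -0.6] w [ 0.    -0.     0.001]
top tube xy [ 0.5665 -0.0332] az 14.53 line x,y mm -76.8 1.6 len 0.295 n 1774 rms 0.0014
scene tube xy [ 0.5663 -0.0327] az 14.52 line x,y mm -77.3 1.5 len 0.299 n 3437 rms 0.0019
```

>>> {"op": "arm_command", "data": {"deltas": [{"tx": -3, "ty": 0, "tz": 0, "wx": 0, "wy": 0, "wz": -0.01, "claw": 87}, {"tx": -7, "ty": 0, "tz": 0, "wx": 0, "wy": 0, "wz": -0.02, "claw": 87}, {"tx": -12, "ty": 0, "tz": 0, "wx": 0, "wy": 0, "wz": -0.03, "claw": 87}, {"tx": -17, "ty": 0, "tz": 0, "wx": 0, "wy": 0, "wz": -0.04, "claw": 87}, {"tx": -22, "ty": 0, "tz": 0, "wx": 0, "wy": 0, "wz": -0.05, "claw": 87}, {"tx": -26, "ty": 0, "tz": 0, "wx": 0, "wy": 0, "wz": -0.06, "claw": 87}, {"tx": -29, "ty": 0, "tz": 0, "wx": 0, "wy": 0, "wz": -0.07, "claw": 87}, {"tx": -30, "ty": 0, "tz": 0, "wx": 0, "wy": 0, "wz": -0.07, "claw": 87}]}}

```text
time: 7.5
position: [0.4827, -0.071, 0.1001]
orientation: [[-0.318, 0.948, 0.001], [0.948, 0.318, -0.0], [-0.001, 0.001, -1.0]]
wrist_force: [-3.8, -1.3, 13.1]
gripper_width: 0.987
finger_force: 6.4
```

```bash
sed -i '$d' h.py; echo "G=([.57,-.048],[.968,.2508])">>h.py; python3 -c "
from h import *
to((.475,-.042),.1,14.5);look()"
```

```text
t 7.5 pos [ 0.4827 -0.071   0.1001] F [-3.8 -1.3 13.1] d [30.   2.   0.1] w [0.001 0.001 0.07 ]
top tube xy [ 0.5693 -0.0491] az 14.53 line x,y mm -60.8 -0.2 len 0.297 n 2239 rms 0.0015
scene tube xy [ 0.5711 -0.0482] az 14.6 line x,y mm -61.1 1.8 len 0.298 n 3500 rms 0.0018
```

>>> {"op": "arm_command", "data": {"deltas": [{"tx": 0, "ty": 0, "tz": -8, "wx": 0, "wy": 0, "wz": 0, "claw": 87}, {"tx": 8, "ty": -2, "tz": -10, "wx": 0, "wy": 0, "wz": 0.05, "claw": 87}, {"tx": 15, "ty": -4, "tz": -10, "wx": 0, "wy": 0, "wz": 0.1, "claw": 87}, {"tx": 15, "ty": -4, "tz": -7, "wx": 0, "wy": 0, "wz": 0.1, "claw": 87}, {"tx": 15, "ty": -4, "tz": -3, "wx": 0, "wy": 0, "wz": 0.1, "claw": 87}, {"tx": 15, "ty": -4, "tz": -1, "wx": 0, "wy": 0, "wz": 0.1, "claw": 87}, {"tx": 15, "ty": -4, "tz": 0.5, "wx": 0, "wy": 0, "wz": 0.1, "claw": 87}, {"tx": 15, "ty": -4, "tz": 0.5, "wx": 0, "wy": 0, "wz": 0.1, "claw": 87}]}}

```text
time: 8.6
position: [0.4728, -0.0581, 0.0995]
orientation: [[-0.222, 0.975, 0.0], [0.975, 0.222, -0.001], [-0.001, -0.0, -1.0]]
wrist_force: [-5.1, -0.4, 11.0]
gripper_width: 0.992
finger_force: 6.0
```

>>> {"op": "arm_command", "data": {"deltas": [{"tx": -1, "ty": 0, "tz": 1, "wx": 0, "wy": 0, "wz": 0, "claw": 87}, {"tx": -3, "ty": 0, "tz": 1.8, "wx": 0, "wy": 0, "wz": -0.02, "claw": 87}, {"tx": -7, "ty": 0, "tz": 1.8, "wx": 0, "wy": 0, "wz": -0.04, "claw": 87}, {"tx": -11, "ty": 0, "tz": 1.8, "wx": 0, "wy": 0, "wz": -0.06, "claw": 87}, {"tx": -15, "ty": 0, "tz": 1.8, "wx": 0, "wy": 0, "wz": -0.08, "claw": 87}, {"tx": -19, "ty": 0, "tz": 1.8, "wx": 0, "wy": 0, "wz": -0.1, "claw": 87}, {"tx": -22, "ty": 0, "tz": 1.8, "wx": 0, "wy": 0, "wz": -0.12, "claw": 87}, {"tx": -23, "ty": 0, "tz": 1.8, "wx": 0, "wy": 0, "wz": -0.12, "claw": 87}]}}

```text
time: 9.6
position: [0.4796, -0.0813, 0.0998]
orientation: [[-0.336, 0.942, 0.003], [0.942, 0.336, -0.002], [-0.003, 0.002, -1.0]]
wrist_force: [-6.1, -1.5, 30.8]
gripper_width: 0.984
finger_force: 15.2
```

```bash
sed -i '$d' h.py; echo "G=([.573,-.059],[.968,.2508])">>h.py; python3 -c "
from h import *
to((.475,-.042),.1,14.5);look()"
```

```text
t 9.6 pos [ 0.4796 -0.0813  0.0998] F [-6.1 -1.5 30.8] d [38.6  8.9 -0.3] w [0.003 0.003 0.09 ]
top tube xy [ 0.5728 -0.0617] az 14.55 line x,y mm -47.6 -0.4 len 0.297 n 2238 rms 0.0015
scene tube xy [ 0.5746 -0.0609] az 14.52 line x,y mm -47.9 1.6 len 0.297 n 3584 rms 0.0018
```

>>> {"op": "arm_command", "data": {"deltas": [{"tx": 0, "ty": 0, "tz": -10, "wx": 0, "wy": 0, "wz": 0, "claw": 87}, {"tx": 1, "ty": 15, "tz": -16, "wx": 0, "wy": 0, "wz": 0.03, "claw": 87}, {"tx": 3, "ty": 50, "tz": -16, "wx": 0, "wy": 0, "wz": 0.06, "claw": 87}, {"tx": 5, "ty": 85, "tz": -16, "wx": 0, "wy": 0, "wz": 0.09, "claw": 87}, {"tx": 5, "ty": 97, "tz": -14, "wx": 0, "wy": 0, "wz": 0.09, "claw": 87}, {"tx": 5, "ty": 97, "tz": -9, "wx": 0, "wy": 0, "wz": 0.09, "claw": 87}, {"tx": 5, "ty": 97, "tz": -5, "wx": 0, "wy": 0, "wz": 0.09, "claw": 87}, {"tx": 5, "ty": 97, "tz": -4, "wx": 0, "wy": 0, "wz": 0.09, "claw": 87}]}}

```text
time: 10.7
position: [0.5663, -0.0436, 0.1006]
orientation: [[-0.251, 0.968, -0.001], [0.968, 0.251, -0.0], [-0.0, -0.001, -1.0]]
wrist_force: [-0.5, 0.1, 0.6]
gripper_width: 0.995
finger_force: 0.0
```

```bash
python3 -c "
from h import *
to((.5692,-.0439),.1,14.5)"
```

```text
t 10.7 pos [ 0.5663 -0.0436  0.1006] F [-0.5  0.1  0.6] d [-1.   2.8  0.6] w [-0.001  0.     0.   ]
```

>>> {"op": "arm_command", "data": {"deltas": [{"tx": 0, "ty": 0, "tz": 1.2, "wx": 0, "wy": 0, "wz": 0, "claw": 87}, {"tx": -1, "ty": 0, "tz": 2, "wx": 0, "wy": 0, "wz": 0, "claw": 87}, {"tx": -5, "ty": 0, "tz": 2, "wx": 0, "wy": 0, "wz": 0, "claw": 87}, {"tx": -11, "ty": 0, "tz": 2, "wx": 0, "wy": 0, "wz": 0, "claw": 87}, {"tx": -17, "ty": 0, "tz": 2, "wx": 0, "wy": 0, "wz": 0, "claw": 87}, {"tx": -23, "ty": 0, "tz": 2, "wx": 0, "wy": 0, "wz": 0, "claw": 87}, {"tx": -29, "ty": 0, "tz": 2, "wx": 0, "wy": 0, "wz": 0, "claw": 87}, {"tx": -35, "ty": 0, "tz": 2, "wx": 0, "wy": 0, "wz": 0, "claw": 87}]}}

```text
time: 11.7
position: [0.5759, -0.0776, 0.1002]
orientation: [[-0.251, 0.968, -0.0], [0.968, 0.251, -0.001], [-0.001, -0.0, -1.0]]
wrist_force: [-5.2, -1.3, 10.5]
gripper_width: 0.99
finger_force: 5.5
```

>>> {"op": "arm_command", "data": {"deltas": [{"tx": -6, "ty": 0, "tz": 0, "wx": 0, "wy": 0, "wz": 0, "claw": 87}, {"tx": -11, "ty": 0, "tz": 0, "wx": 0, "wy": 0, "wz": 0, "claw": 87}, {"tx": -15, "ty": 0, "tz": 0, "wx": 0, "wy": 0, "wz": 0, "claw": 87}, {"tx": -18, "ty": 0, "tz": 0.2, "wx": 0, "wy": 0, "wz": 0, "claw": 87}, {"tx": -20, "ty": 0, "tz": 0.2, "wx": 0, "wy": 0, "wz": 0, "claw": 87}, {"tx": -21, "ty": 0, "tz": 0.2, "wx": 0, "wy": 0, "wz": 0, "claw": 87}, {"tx": -21, "ty": 0, "tz": 0.2, "wx": 0, "wy": 0, "wz": 0, "claw": 87}, {"tx": -21, "ty": 0, "tz": 0.2, "wx": 0, "wy": 0, "wz": 0, "claw": 87}]}}

```text
time: 12.7
position: [0.5812, -0.0979, 0.1]
orientation: [[-0.251, 0.968, 0.0], [0.968, 0.251, -0.002], [-0.002, -0.0, -1.0]]
wrist_force: [-3.9, -1.2, 10.6]
gripper_width: 0.99
finger_force: 5.3
```

```bash
sed -i '$d' h.py; echo "G=([.58,-.087],[.968,.2508])">>h.py; python3 -c "
from h import *
to((.5692,-.0439),.1,14.5);look()"
```

```text
t 12.7 pos [ 0.5812 -0.0979  0.1   ] F [-3.9 -1.2 10.6] d [55.3  1.9 -0.1] w [-0.     0.002  0.   ]
top tube xy [ 0.5794 -0.0889] az 14.5 line x,y mm -19.7 -1.8 len 0.298 n 2570 rms 0.0016
scene tube xy [ 0.5817 -0.0876] az 14.4 line x,y mm -20.2 0.8 len 0.297 n 3671 rms 0.0019
```

>>> {"op": "arm_command", "data": {"deltas": [{"tx": 0, "ty": 0, "tz": -6, "wx": 0, "wy": 0, "wz": 0, "claw": 87}, {"tx": 8, "ty": 1, "tz": -10, "wx": 0, "wy": 0, "wz": 0, "claw": 87}, {"tx": 21, "ty": 2, "tz": -10, "wx": 0, "wy": 0, "wz": 0, "claw": 87}, {"tx": 21, "ty": 2, "tz": -7, "wx": 0, "wy": 0, "wz": 0, "claw": 87}, {"tx": 21, "ty": 2, "tz": -4, "wx": 0, "wy": 0, "wz": 0, "claw": 87}, {"tx": 21, "ty": 2, "tz": -2, "wx": 0, "wy": 0, "wz": 0, "claw": 87}, {"tx": 21, "ty": 2, "tz": -1, "wx": 0, "wy": 0, "wz": 0, "claw": 87}, {"tx": 21, "ty": 2, "tz": -0.3, "wx": 0, "wy": 0, "wz": 0, "claw": 87}]}}

```text
time: 13.8
position: [0.5781, -0.0767, 0.0999]
orientation: [[-0.251, 0.968, 0.0], [0.968, 0.251, -0.001], [-0.001, -0.0, -1.0]]
wrist_force: [-4.6, -0.3, 12.5]
gripper_width: 0.985
finger_force: 6.4
```

>>> {"op": "arm_command", "data": {"deltas": [{"tx": -2, "ty": 0, "tz": 0.3, "wx": 0, "wy": 0, "wz": 0, "claw": 87}, {"tx": -7, "ty": 0, "tz": 0.3, "wx": 0, "wy": 0, "wz": 0, "claw": 87}, {"tx": -13, "ty": 0, "tz": 0.3, "wx": 0, "wy": 0, "wz": 0, "claw": 87}, {"tx": -19, "ty": 0, "tz": 0.3, "wx": 0, "wy": 0, "wz": 0, "claw": 87}, {"tx": -25, "ty": 0, "tz": 0.3, "wx": 0, "wy": 0, "wz": 0, "claw": 87}, {"tx": -29, "ty": 0, "tz": 0.3, "wx": 0, "wy": 0, "wz": 0, "claw": 87}, {"tx": -32, "ty": 0, "tz": 0.3, "wx": 0, "wy": 0, "wz": 0, "claw": 87}, {"tx": -33, "ty": 0, "tz": 0.3, "wx": 0, "wy": 0, "wz": 0, "claw": 87}]}}

```text
time: 14.8
position: [0.5865, -0.1093, 0.1002]
orientation: [[-0.25, 0.968, 0.0], [0.968, 0.25, -0.002], [-0.002, -0.0, -1.0]]
wrist_force: [-3.9, -1.9, 12.9]
gripper_width: 0.99
finger_force: 6.4
```

```bash
sed -i '$d' h.py; echo "G=([.584,-.105],[.968,.2508])">>h.py; python3 -c "
from h import *
to((.5692,-.0439),.1,14.5);look()"
```

```text
t 14.8 pos [ 0.5865 -0.1093  0.1002] F [-3.9 -1.9 12.9] d [67.6 -0.3  0.1] w [-0.     0.002 -0.   ]
top tube xy [ 0.5836 -0.1052] az 14.48 line x,y mm -2.9 -2.3 len 0.298 n 2503 rms 0.0017
scene tube xy [ 0.5856 -0.104 ] az 14.4 line x,y mm -3.5 -0.0 len 0.297 n 3785 rms 0.0017
```

>>> {"op": "arm_command", "data": {"deltas": [{"tx": -1, "ty": 0, "tz": 0, "wx": 0, "wy": 0, "wz": 0, "claw": 87}, {"tx": -3, "ty": 0, "tz": 0, "wx": 0, "wy": 0, "wz": 0, "claw": 87}, {"tx": -5, "ty": 0, "tz": 0, "wx": 0, "wy": 0, "wz": 0, "claw": 87}, {"tx": -6, "ty": 0, "tz": 0, "wx": 0, "wy": 0, "wz": 0, "claw": 87}, {"tx": -6.5, "ty": 0, "tz": 0, "wx": 0, "wy": 0, "wz": 0, "claw": 87}, {"tx": -6.5, "ty": 0, "tz": 0, "wx": 0, "wy": 0, "wz": 0, "claw": 87}, {"tx": -6.5, "ty": 0, "tz": -6, "wx": 0, "wy": 0, "wz": 0, "claw": 87}, {"tx": -6.5, "ty": 0, "tz": -30, "wx": 0, "wy": 0, "wz": 0, "claw": 87}]}}

```text
time: 15.9
position: [0.587, -0.1145, 0.1279]
orientation: [[-0.251, 0.968, -0.003], [0.968, 0.251, 0.001], [0.001, -0.003, -1.0]]
wrist_force: [0.9, 0.3, -0.2]
gripper_width: 0.99
finger_force: 0.0
```

>>> {"op": "arm_command", "data": {"deltas": [{"tx": 0, "ty": -20, "tz": -50, "wx": 0, "wy": 0, "wz": 0, "claw": 87}, {"tx": 0, "ty": -50, "tz": -100, "wx": 0, "wy": 0, "wz": 0, "claw": 87}, {"tx": 0, "ty": -90, "tz": -130, "wx": 0, "wy": 0, "wz": 0, "claw": 87}, {"tx": 0, "ty": -130, "tz": -150, "wx": 0, "wy": 0, "wz": 0, "claw": 87}, {"tx": 0, "ty": -150, "tz": -150, "wx": 0, "wy": 0, "wz": 0, "claw": 87}, {"tx": 0, "ty": -150, "tz": -150, "wx": 0, "wy": 0, "wz": 0, "claw": 87}, {"tx": 0, "ty": -150, "tz": -150, "wx": 0, "wy": 0, "wz": 0, "claw": 87}, {"tx": 0, "ty": -150, "tz": -150, "wx": 0, "wy": 0, "wz": 0, "claw": 87}]}}

```text
time: 16.9
position: [0.4435, -0.1516, 0.2785]
orientation: [[-0.252, 0.968, -0.0], [0.968, 0.252, 0.001], [0.001, 0.0, -1.0]]
wrist_force: [-1.0, -0.3, -0.1]
gripper_width: 0.99
finger_force: 0.0
```

```bash
python3 -c "
from h import *
to((.5692,-.0439),.1,14.5);look('9')"
```

```text
t 16.9 pos [ 0.4435 -0.1516  0.2785] F [-1.  -0.3 -0.1] d [ 72.3 148.8 178.5] w [-0.    -0.001  0.002]
top tube xy [ 0.5845 -0.1082] az 14.39 line x,y mm 0.3 -2.3 len 0.297 n 3663 rms 0.0016
scene tube xy [ 0.5866 -0.1069] az 14.33 line x,y mm -0.4 0.1 len 0.297 n 3878 rms 0.0016
```

View pics/scene9.png

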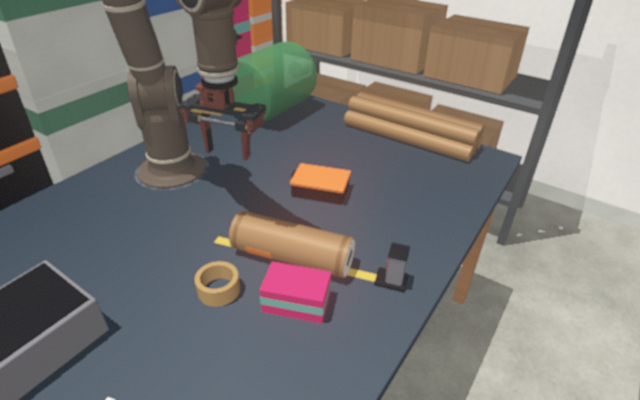

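View pics/top9.png

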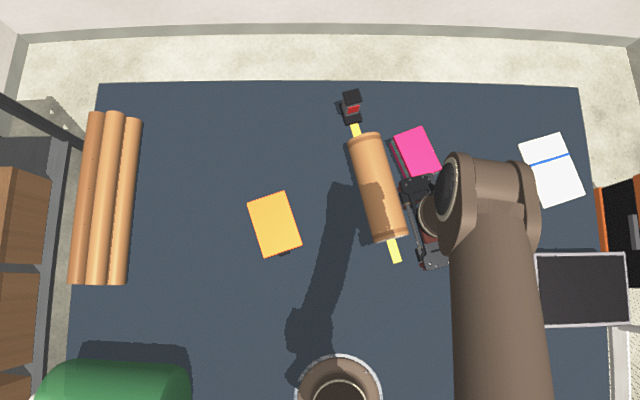

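The top view shows the tube centred on the stripe, from (365,135) to (392,240), with its end towards the reader. The carton, tape roll, organiser and reader are where they were, and the arm is clear. The tube is within 1 mm of the line's middle and about 2° off parallel.

```bash
python3 -c "
from h import *
print(sign_off())"
```

```text
the job is handed in; nothing more can be done
None
```

I rolled the tube onto the scan line and handed the job in: it rests within about 1 mm of the line's middle with its end facing the reader, but still about 2° off square, because twisting the fingers during the strokes did not turn it; one of those strokes pressed at about 31 N, against about 10–20 N otherwise, and nothing else was moved.

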